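# Find the loaded bushing cartridge by weight and show its underside

## Task

One of the two identical closed cartridges in the wooden block has the steel bushing in it, the other only a light plastic dummy. Lift the one on your left clear of the block to feel its weight and set it back in its recess without dropping it, then lift the one on your right likewise; finish while holding the heavier one still and upright, about 50 mm above the middle of the round inspection mirror and not touching it, with the lighter one standing in its own recess, and leave everything else on the bench where it is.

Things in the scene. Friction and masses are not known exactly. Their poses are not given: they have to be found in the camera images.
- cartridge_left_center (a point): closed plain aluminium cartridge upright in the left recess: flange foot 56 mm across, 8 mm high, then a round barrel 46 mm across up to the flat cap; 70 mm tall. Looks like the other; by chance either is the loaded one (0.5 to 0.7 kg; with the dummy 0.17 to 0.26 kg). The core inside has a few mm of play. Point: on the axis, half-way up (35 mm above the underside); z is its axis, up.
- cartridge_right_center (a point): closed plain aluminium cartridge upright in the right recess: flange foot 56 mm across, 8 mm high, then a round barrel 46 mm across up to the flat cap; 70 mm tall. Looks like the other; by chance either is the loaded one (0.5 to 0.7 kg; with the dummy 0.17 to 0.26 kg). The core inside has a few mm of play. Point: on the axis, half-way up (35 mm above the underside); z is its axis, up.
- nest_left (a point): centre of the floor of the left recess (to the robot's left): round, flat-bottomed, 68 mm across, 8 mm deep; the floor is 12 mm above the work surface.
- nest_right (a point): centre of the floor of the right recess (to the robot's right): round, flat-bottomed, 68 mm across, 8 mm deep; the floor is 12 mm above the work surface.
- block: fixed wooden block, 100 x 260 mm and 20 mm high, with two round recesses 130 mm apart along its y axis; the origin is the centre of its underside, x and y its sides, z up. It is turned up to 0.35 rad either way.
- mirror_face (a point): centre of the face of a round inspection mirror that lies flat and fixed on the bench, facing up: dark rim 116 mm across, glass 102 mm across, face 16 mm above the work surface, a short black stub of 55 mm at its rim. z is up.
- spool_big_center (a point): big black thread cone, 68 mm across, 115 mm tall, standing. Not part of the job: leave it.
- spool_small_center (a point): smaller orange thread cone, 54 mm across, 92 mm tall, standing. Not part of the job: leave it.
- oiler_center (a point): white plastic oil bottle, 48 mm across, 120 mm tall, standing. Not part of the job: leave it.
- screwdriver_grip (a point): screwdriver lying down, 170 mm long; the point is on its handle. Not part of the job: leave it.
- wrench_grip (a point): wrench lying down, 150 mm long; the point is on its handle. Not part of the job: leave it.
- collar_center (a point): brass collar lying flat, 40 mm across, 14 mm high. Not part of the job: leave it.
- pulley_center (a point): dark steel pulley lying flat, 60 mm across, 30 mm high. Not part of the job: leave it.
- mirror: the mirror's body, rim and glass together; the origin is the centre of its underside, the stub points along its x axis.
There are look-alikes about, which are no part of the job. There is more than one size of the mirror; the job needs the smallest. What is shaped like the part that bears cartridge_left_center but pink is not meant.

How it is judged:
On the way, in this order (a step that is already met when the one before it is completed fails the run):
1. the left cartridge is lifted clear of the block by the fingers while the right one stands in its recess (z of cartridge_left_center in the frame of nest_left above 0.055 m and contact force between cartridge_left and the fingers above 2 N and horizontal distance between cartridge_right_center and nest_right below 0.01 m and z of cartridge_right_center in the frame of nest_right below 0.04 m and angle between cartridge_right_center's own z axis and vertical below 0.1 rad), for 0.3 s.
2. the left cartridge stands in its recess again and the right one is lifted clear of the block by the fingers (z of cartridge_right_center in the frame of nest_right above 0.055 m and contact force between cartridge_right and the fingers above 2 N and horizontal distance between cartridge_left_center and nest_left below 0.01 m and z of cartridge_left_center in the frame of nest_left below 0.04 m and angle between cartridge_left_center's own z axis and vertical below 0.1 rad), for 0.3 s.
At the end, for the whole second after the job is handed in: The heavier cartridge is held still over the mirror: axis within 30 mm of its middle, underside 20 to 90 mm above the glass, within 0.2 rad of upright; the lighter one stands released in its own recess, within 10 mm of its middle, pressing on the block with less than 3.7 N (((horizontal distance between cartridge_left_center and mirror_face below 0.03 m and z of cartridge_left_center in the frame of mirror_face between 0.055 and 0.125 m and angle between cartridge_left_center's own z axis and vertical below 0.2 rad and linear speed of cartridge_left below 0.03 m/s and contact force between cartridge_left and the fingers above 2 N and horizontal distance between cartridge_right_center and nest_right below 0.01 m and z of cartridge_right_center in the frame of nest_right below 0.04 m and angle between cartridge_right_center's own z axis and vertical below 0.1 rad and contact force between cartridge_right and block between 0.8 and 3.7 N and contact force between cartridge_right and the fingers below 0.1 N and linear speed of cartridge_right below 0.02 m/s) or (horizontal distance between cartridge_right_center and mirror_face below 0.03 m and z of cartridge_right_center in the frame of mirror_face between 0.055 and 0.125 m and angle between cartridge_right_center's own z axis and vertical below 0.2 rad and linear speed of cartridge_right below 0.03 m/s and contact force between cartridge_right and the fingers above 2 N and horizontal distance between cartridge_left_center and nest_left below 0.01 m and z of cartridge_left_center in the frame of nest_left below 0.04 m and angle between cartridge_left_center's own z axis and vertical below 0.1 rad and contact force between cartridge_left and block between 0.8 and 3.7 N and contact force between cartridge_left and the fingers below 0.1 N and linear speed of cartridge_left below 0.02 m/s))); the arm keeps its last pose, push and grip.
It fails at once if a cartridge is dropped: free of the fingers more than 15 mm above its seat ((z of cartridge_left_center in the frame of nest_left above 0.05 m and contact force between cartridge_left and the fingers below 0.05 N) or (z of cartridge_right_center in the frame of nest_right above 0.05 m and contact force between cartridge_right and the fingers below 0.05 N)).
It fails at once if a cartridge is tipped more than 0.6 rad (angle between any of cartridge_left_center, cartridge_right_center's own z axis and vertical above 0.6 rad).
It fails at once if a cartridge touches the mirror (contact force between any of cartridge_left, cartridge_right and mirror above 0.5 N).
It fails at once if a bystander is shifted more than 30 mm (distance of any of spool_big_center, spool_small_center, oiler_center, screwdriver_grip, wrench_grip, collar_center, pulley_center from where it was at the start of the episode above 0.03 m).
It also fails if it takes over 67 s, if anything falls off the work surface, if the arm or the gripper's body presses on something with over 40 N, if the wrist force passes 120 N, or if a joint passes its speed limit or range.

## Robot

A 6-joint arm with a two-finger parallel gripper is mounted at the origin on the work surface. World frame = base frame: x ahead of the robot, y to its left, z up, the work surface at z = 0. Lengths are in m, angles in rad, forces in N, time in s.
With the tool pointing down it reaches from about 0.35 to 0.975 m from the base axis. Payload 4.9 kg.
Tool frame: the origin (TCP) lies on the front face of the gripper's body, between the roots of the fingers; the fingertips stand 73 mm ahead of it and the grasp point (between the pads) lies 54 mm ahead of it (tip_extent is the distance from the TCP to the fingertips, in m); y points along the fingers, x is the direction in which the jaws open and shut, and the axes are right-handed (so a half turn about y gives the same grasp; the last joint's range is limited). The gripper opens to 85 mm and grips with 20 to 120 N. Pads are 22 mm wide; open, the fingers measure 114 mm over their backs; the gripper's body (76 mm by 85 mm) begins 54 mm behind the grasp point. The pads swing forward as they close: fully open they stand 13 mm farther back than shut.
Start: joints at [-1.341, 0.053, 1.613, -0, 1.476, -0.119], TCP at [0.214, -0.587, 0.304] pointing down, gripper open.
Joint ranges: [-3.01, 3.01], [-1.01, 2.22], [0.06, 2.58], [-1.02, 4.17], [0.09, 2.62], [-3.14, 3.14]. Speed limits (rad/s): [2.57, 2.57, 3.14, 3.14, 3.14, 3.14].

## Interface

Orientations are given as a unit quaternion [w, x, y, z].
In Python, from plant import state, grab_frame, camera_info, job_done, tip_extent gives the robot as it stands.
- The arm moves only by the tool carry_out, never from a script. Its argument "rows" is a list that holds one entry, the list of rows, each a list of 7 numbers: the turn, a rotation vector about the world's x, y, z as a fraction of full scale, then the shift along the world's x, y, z as a fraction of full scale, then the finger opening in mm, from 0 to 85.4. A call has 1 to 5 rows; each row shifts and turns the commanded pose from where the row before left it; what a row does not reach is not made up. Full scale, the value 1, is 40 mm for a shift and 4 degrees for a turn. A row lasts 1/10 s, in which the tool goes at most 50 mm and 8.59 degrees, less where a joint would pass 70% of its speed; a pose out of reach is approached as far as the arm can. A call with a number of a shift or a turn outside -1 to 1 is refused whole. A call with a gripper value outside its range is refused whole. The fingers move at their own pace and stop on an object; the grip force is fixed at half the most. Time passes only in rows, so rows that do not move let the fingers close. It gives the time, the measured TCP pose, the force and the opening at its end, in the units of the state.
- state(): the state, without advancing time (a new reading comes with each control period).
- grab_frame(name): name is "scene" or "top" or "wrist"; returns the picture (400x640x3 uint8, blue, green, red); there is no depth.
- camera_info(name): a dict with "intrinsics" (3x3 intrinsics, pixels), "xyz" and "rotation" of the camera in the world; the wrist camera has in their place "tool_from_camera" (4x4, takes a point from camera to tool coordinates, whose origin is the TCP and whose axes are the tool frame's). Camera axes: x right, y down, z forward; pixel columns grow to the right and rows downward; lengths in m; the calibration is good to about 2 mm. A picture is of the moment at which its call begins: read the wrist's pose just before it. camera_info takes no time and is no camera call.
- job_done(): hands the job in, once; it reports no verdict.
The state is a dict: "time": time; "joint_pos": joint angles; "joint_vel": joint speeds; "joint_efforts": joint torques, N m; "tool_pos": TCP position; "tool_rot": TCP orientation; "contact_force": force on the tool from outside, world axes, zero at the start; "ft_torque": the same for the moment, N m; "gripper_width": opening from 0.0 (shut) to 1.0 (fully open).
Only numpy, scipy, OpenCV 4.12 (cv2) and the standard library are available. Lean on these libraries where they do the work, as an engineer would, in place of code of your own. Each camera call takes 0.05 s, during which the arm holds its last target.

## Working session

There is one attempt and no reset: what is moved stays moved. The work goes in short steps, Python scripts to look and compute and a tool call to move; the robot and the scene stay as the last step left them, time stands still between calls to the robot, and variables do not carry over. Pictures are saved under pics/ and viewed, and the job is handed in when it is done.

Besides the shell and the picture viewer there is one more tool, called as a command line: name --argument value ..., lists and objects as JSON in quotes. carry_out: Moves the arm, as the interface text tells. Shift numbers are shares of 40 mm and turn numbers shares of 4 degrees, none past 1 either way. Its arguments: {"type":"object","properties":{"rows":{"type":"array"}},"required":["rows"]}

```bash
mkdir -p pics; ls; python3 - <<'E'
from plant import *
import cv2
print(state()); print(tip_extent)
for n in("scene","top","wrist"):
    print(n,camera_info(n))
for n in("scene","top"):
    cv2.imwrite(f"pics/{n}0.png",grab_frame(n))
E
```

```text
pics
{'time': 0.0, 'joint_pos': array([-1.34102583e+00,  5.33643655e-02,  1.61433159e+00, -3.33078907e-05,
        1.47599406e+00, -1.19004780e-01]), 'joint_vel': array([-0.00048817,  0.00077367,  0.00033574, -0.00089844,  0.00079846,
        0.00142728]), 'joint_efforts': array([-1.23984140e-03, -3.93684053e+01, -3.70180106e+01, -1.51441332e-04,
        7.11461005e-03,  1.26218328e-05]), 'tool_pos': array([ 0.21347124, -0.58689537,  0.30263575]), 'tool_rot': array([ 0.57965514, -0.57868358,  0.40622317, -0.40510241]), 'contact_force': array([-1.30755386,  1.08975944,  0.71849631]), 'ft_torque': array([-0.02720509,  0.00129302,  0.03750666]), 'gripper_width': 0.9965142063689354}
0.0726
scene {'intrinsics': array([[449.26006469,   0.        , 321.71942882],
       [  0.        , 449.26006469, 198.68560049],
       [  0.        ,   0.        ,   1.        ]]), 'xyz': array([ 1.07672578, -0.49974165,  1.02678391]), 'rotation': array([-0.29558097,  0.85243577,  0.40800242, -0.13971107])}
top {'intrinsics': array([[377.08501429,   0.        , 317.8468037 ],
       [  0.        , 377.08501429, 204.37150691],
       [  0.        ,   0.        ,   1.        ]]), 'xyz': array([ 0.36221163, -0.01250275,  0.92543116]), 'rotation': array([ 0.06754064, -0.70020736,  0.70806741, -0.06155043])}
wrist {'intrinsics': array([[313.88834784,   0.        , 316.93633518],
       [  0.        , 313.88834784, 202.11735706],
       [  0.        ,   0.        ,   1.        ]]), 'tool_from_camera': array([[ 9.99999250e-01, -3.97408983e-04, -1.15814238e-03,
         4.09058176e-04],
       [ 1.00132784e-03, -2.78930531e-01,  9.60310760e-01,
        -6.93074037e-02],
       [-7.04677392e-04, -9.60311200e-01, -2.78929924e-01,
         7.01735359e-02],
       [ 0.00000000e+00,  0.00000000e+00,  0.00000000e+00,
         1.00000000e+00]])}
```

View pics/scene0.png

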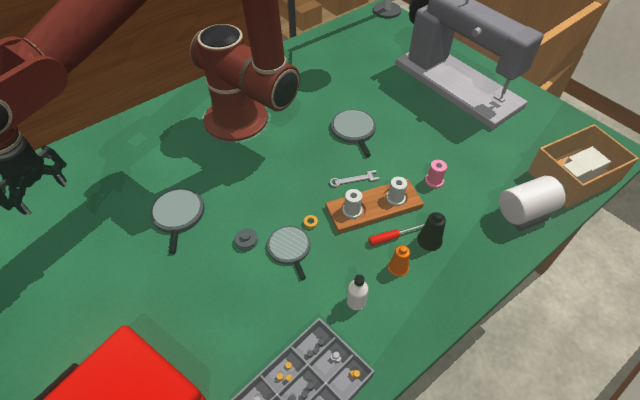

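View pics/top0.png

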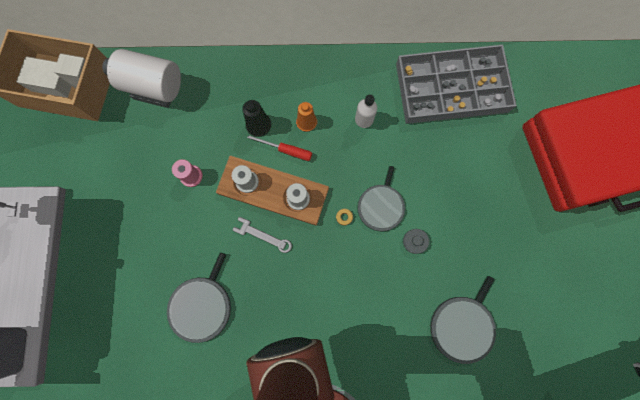

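```bash
cat > h.py <<'E'
import numpy as np, cv2
from scipy.spatial.transform import Rotation as R
from plant import *
def ray(n,uv):
    c=camera_info(n);K=c["intrinsics"];q=c["rotation"]
    d=np.linalg.inv(K)@[uv[0],uv[1],1]
    return np.array(c["xyz"]),R.from_quat(np.roll(q,-1)).apply(d)
def onz(n,uv,z):
    o,d=ray(n,uv);return o+d*(z-o[2])/d[2]
def proj(n,p):
    c=camera_info(n);v=R.from_quat(np.roll(c["rotation"],-1)).inv().apply(np.array(p)-c["xyz"])
    v=c["intrinsics"]@v;return v[:2]/v[2]
E
python3 - <<'E'
from h import *
t=cv2.imread("pics/top0.png")
hsv=cv2.cvtColor(t,cv2.COLOR_BGR2HSV)
m=cv2.inRange(hsv,(5,80,60),(22,255,255)); 
roi=np.zeros_like(m);roi[140:235,205:340]=255;m&=roi
m=cv2.morphologyEx(m,cv2.MORPH_CLOSE,np.ones((5,5)))
cs=cv2.findContours(m,0,2)[0];c=max(cs,key=cv2.contourArea)
h=cv2.convexHull(c)
P=np.array([onz("top",p[0],.02)[:2] for p in h],np.float32)
r=cv2.minAreaRect(P);print("block",r, cv2.boxPoints(r))
for p in [(381,208),(199,310),(463,329)]:
    x,y=p;sub=t[y-45:y+45,x-45:x+45]
    g=cv2.cvtColor(sub,cv2.COLOR_BGR2HSV); mm=(g[...,1]<60).astype(np.uint8)
    mm=cv2.morphologyEx(mm,cv2.MORPH_OPEN,cv2.getStructuringElement(2,(21,21)))
    c=max(cv2.findContours(mm,0,2)[0],key=cv2.contourArea)[:,0]+[x-45,y-45]
    W=np.array([onz("top",q,.016)[:2] for q in c],np.float32)
    print("mirror",cv2.fitEllipse(W), np.linalg.norm(cv2.fitEllipse(W)[0]))
a=cv2.resize(t[140:240,200:420],None,fx=3.6,fy=3.6,interpolation=cv2.INTER_CUBIC);cv2.imwrite("pics/a.png",a)
s=cv2.imread("pics/scene0.png");cv2.imwrite("pics/b.png",cv2.resize(s[150:290,260:450],None,fx=4,fy=4,interpolation=cv2.INTER_CUBIC))
E
```

```text
block ((0.5683408975601196, 0.10704471170902252), (0.26221248507499695, 0.10202343761920929), 71.48280334472656) [[ 0.4783322  -0.00107317]
 [ 0.5750737  -0.03347472]
 [ 0.65834963  0.2151626 ]
 [ 0.5616081   0.24756414]]
mirror ((0.5211290121078491, -0.15982279181480408), (0.11199557781219482, 0.11362726986408234), 9.939842224121094) 0.5450860226092584
mirror ((0.28439342975616455, 0.2770068049430847), (0.1452092081308365, 0.1471315324306488), 11.82616901397705) 0.39700427311711733
mirror ((0.23393413424491882, -0.3370477855205536), (0.14529353380203247, 0.14678139984607697), 159.96096801757812) 0.41027599111967156
```

View pics/a.png

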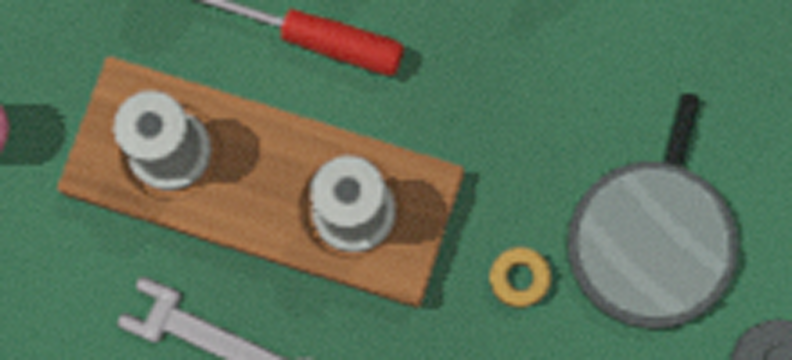

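View pics/b.png

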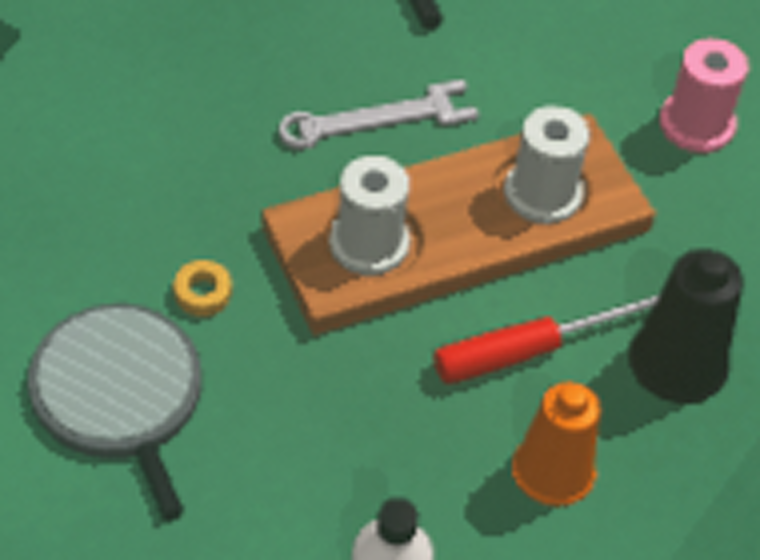

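```bash
python3 - <<'E'
from h import *
t=cv2.imread("pics/top0.png");s=cv2.imread("pics/scene0.png")
def cap(im,c,r=12):
    hs=cv2.cvtColor(im,cv2.COLOR_BGR2HSV);m=((hs[...,2]>185)&(hs[...,1]<50)).astype(np.uint8)
    k=np.zeros_like(m);cv2.circle(k,c,r,1,-1);m&=k
    q=cv2.findContours(m,0,2)[0];q=max(q,key=cv2.contourArea);e=cv2.fitEllipse(cv2.convexHull(q));return e
def tri(a,b):
    o1,d1=ray("top",a);o2,d2=ray("scene",b)
    x=np.linalg.lstsq(np.c_[d1,-d2],o2-o1,rcond=None)[0];p,q=o1+x[0]*d1,o2+x[1]*d2
    return (p+q)/2,np.linalg.norm(p-q)
for n,a,b in (("L",(242,174),(399,182)),("R",(297,193),(353,195))):
    ea,eb=cap(t,a),cap(s,b);print(n,ea,eb)
    print(tri(ea[0],eb[0]),onz("top",ea[0],.082),onz("scene",eb[0],.082))
C=np.array([.5683,.1070]);u=np.array([[.4783,-.0011],[.5616,.2476]]);u=(u[1]-u[0])/np.linalg.norm(u[1]-u[0])
print("nests",C+.065*u,C-.065*u,np.degrees(np.arctan2(-u[0],u[1])))
print("mirror scene",onz("scene",((118)/4+260,(374)/4+150),.016))
for nm,a,b in (("big",(250,105),(433,217)),("orange",(306,107),(402,249)),("pink",(181,167),(438,165)),("oiler",(369,100),(358.5,281))):
    print(nm,tri(a,b))
for nm,p,z in(("drv",(295,152),.012),("drv2",(310,157),.012),("wrL",(240,228),.005),("wrR",(286,246),.005),("collar",(344,217),.014),("pulley",(416,240),.03)): print(nm,onz("top",p,z))
st=state();print(R.from_quat(np.roll(st["tool_rot"],-1)).as_matrix().round(3))
E
```

```text
L ((240.12892150878906, 175.3611297607422), (14.665000915527344, 17.178499221801758), 145.56613159179688) ((398.62274169921875, 182.25894165039062), (12.27234935760498, 15.757238388061523), 103.67939758300781)
(array([0.58827723, 0.17219935, 0.08073754]), np.float64(0.002126323023409704)) [0.58856176 0.172852   0.082     ] [0.58856664 0.17021169 0.082     ]
R ((291.6062316894531, 195.845703125), (6.902876853942871, 16.053380966186523), 131.33473205566406) ((353.2657775878906, 195.0747528076172), (12.847206115722656, 16.349987030029297), 97.5238265991211)
(array([0.53931774, 0.05195497, 0.07096749]), np.float64(0.006048978940111769)) [0.53872792 0.05363745 0.082     ] [0.54422866 0.04280758 0.082     ]
nests [0.588944   0.16863461] [0.547656   0.04536539] -18.51784596234874
mirror scene [ 0.52456921 -0.16006112  0.016     ]
big (array([0.74251562, 0.14142269, 0.11378657]), np.float64(0.014224807683913498))
orange (array([0.75036923, 0.0190111 , 0.09161349]), np.float64(0.0008619093835860295))
pink (array([0.6106898 , 0.31113044, 0.07610985]), np.float64(0.0048861921559546695))
oiler (array([ 0.75592155, -0.12830413,  0.11091243]), np.float64(0.0028688184508864957))
drv [0.66656186 0.05080259 0.012     ]
drv2 [0.65288746 0.01293348 0.012     ]
wrL [0.47565531 0.18645456 0.005     ]
wrR [0.43029915 0.07303944 0.005     ]
collar [ 0.49864349 -0.06914872  0.014     ]
pulley [ 0.43922501 -0.23724988  0.03      ]
[[ 0.342 -0.     0.94 ]
 [-0.94   0.002  0.342]
 [-0.002 -1.     0.   ]]
```

carry_out --rows '[[[0,0,0,0.49,1,0,85],[0,0,0,0.49,1,0,85],[0,0,0,0.49,1,0,85],[0,0,0,0.49,1,0,85],[0,0,0,0.49,1,0,85]]]'

```text
time: 0.6
tool_pos: [0.3119, -0.3855, 0.3033]
tool_rot: [0.579, -0.579, 0.406, -0.406]
contact_force: [1.1, 0.2, 0.5]
gripper_width: 1.0
```

carry_out --rows '[[[0,0,0,0.49,1,0,85],[0,0,0,0.49,1,0,85],[0,0,0,0.49,1,0,85],[0,0,0,0.49,1,0,85],[0,0,0,0.49,1,0,85]]]'

```text
time: 1.1
tool_pos: [0.4098, -0.1855, 0.3036]
tool_rot: [0.579, -0.579, 0.406, -0.406]
contact_force: [0.1, 0.3, -0.4]
gripper_width: 0.99
```

carry_out --rows '[[[0,0,0,0.49,1,0,85],[0,0,0,0.49,1,0,85],[0,0,0,0.49,1,0,85],[0,0,0,0.49,1,0,85],[0,0,0,0.49,1,0,85]]]'

```text
time: 1.6
tool_pos: [0.5078, 0.0146, 0.3035]
tool_rot: [-0.579, 0.579, -0.406, 0.406]
contact_force: [-0.1, -0.3, -0.0]
gripper_width: 0.995
```

```bash
python3 - <<'E'
from h import *
s=state();print(s)
f=grab_frame("wrist");cv2.imwrite("pics/w1.png",f);f=grab_frame("scene");cv2.imwrite("pics/s1.png",f)
print(onz("top",(296.6,193.),.082),onz("top",(241.6,174.4),.082))
E
```

```text
{'time': 1.6, 'joint_pos': array([-1.17793864e-01, -2.31914073e-01,  1.88008515e+00, -1.50266858e-04,
        1.49371702e+00,  1.10390917e+00]), 'joint_vel': array([ 0.86054858,  0.50568102, -0.41885632, -0.00222596, -0.09380673,
        0.85178837]), 'joint_efforts': array([ -3.27137209, -29.97746766, -35.16829848,   0.11839737,
         0.22223664,  -0.69378516]), 'tool_pos': array([0.50784613, 0.01458717, 0.30352707]), 'tool_rot': array([-0.57913977,  0.57933198, -0.40563542,  0.40550153]), 'contact_force': array([-0.13933368, -0.26654418, -0.04189903]), 'ft_torque': array([-0.05680265,  0.00181131, -0.02264411]), 'gripper_width': 0.9946395057825687}
[0.54523939 0.04221656 0.082     ] [0.59081262 0.16950487 0.082     ]
```

View pics/w1.png

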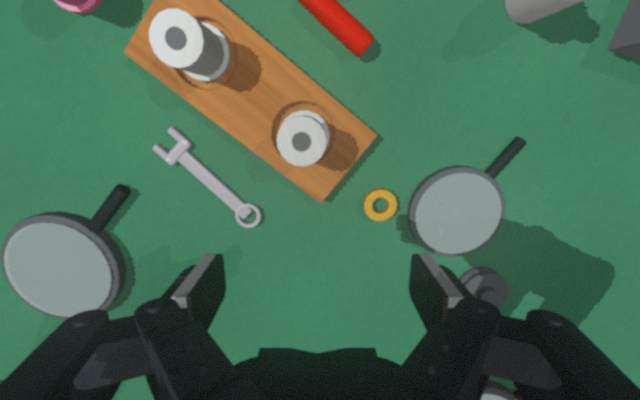

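```bash
cat >> h.py <<'E'
def wz(uv,z,st):
    T=camera_info("wrist")["tool_from_camera"];K=camera_info("wrist")["intrinsics"]
    r=R.from_quat(np.roll(st["tool_rot"],-1));o=st["tool_pos"]+r.apply(T[:3,3])
    d=r.apply(T[:3,:3]@np.linalg.inv(K)@[uv[0],uv[1],1]);return o+d*(z-o[2])/d[2]
E
python3 - <<'E'
from h import *
st=dict(tool_pos=np.array([0.50784613, 0.01458717, 0.30352707]),tool_rot=np.array([-0.57913977,  0.57933198, -0.40563542,  0.40550153]))
for p,z in(((176,38),.082),((302,140),.082),((457,210),.016)):print(wz(p,z,st))
f=cv2.imread("pics/w1.png")
print(state()["tool_pos"])
E
```

```text
[0.58860906 0.16948579 0.082     ]
[0.54517644 0.04257684 0.082     ]
[ 0.52413783 -0.15711929  0.016     ]
[0.50841483 0.01665742 0.30332124]
```

carry_out --rows '[[[0,0,0,0.5,0.95,-0.3,85],[0,0,0,0.5,0.95,-0.3,85],[0,0,0,0.5,0.95,-0.3,85],[0,0,0,0.5,0.95,-0.3,85],[0,0,0,0,0,0,85]]]'

```text
time: 2.2
tool_pos: [0.5875, 0.1673, 0.2523]
tool_rot: [-0.579, 0.581, -0.406, 0.403]
contact_force: [-0.6, -0.8, -0.2]
gripper_width: 0.998
```

carry_out --rows '[[[0,0,0,0,0,0,85]]]'

```text
time: 2.3
tool_pos: [0.5873, 0.1645, 0.2546]
tool_rot: [-0.579, 0.58, -0.406, 0.405]
contact_force: [-0.5, -1.0, -0.6]
gripper_width: 0.998
```

```bash
python3 - <<'E'
from h import *
s=state();print(s["tool_pos"],s["tool_rot"],np.array([.5895,.1695])-s["tool_pos"][:2])
f=grab_frame("wrist");cv2.imwrite("pics/w2.png",f)
E
```

```text
[0.58725323 0.16453798 0.25459512] [-0.57853266  0.58019011 -0.40590652  0.40486949] [0.00224677 0.00496202]
```

View pics/w2.png

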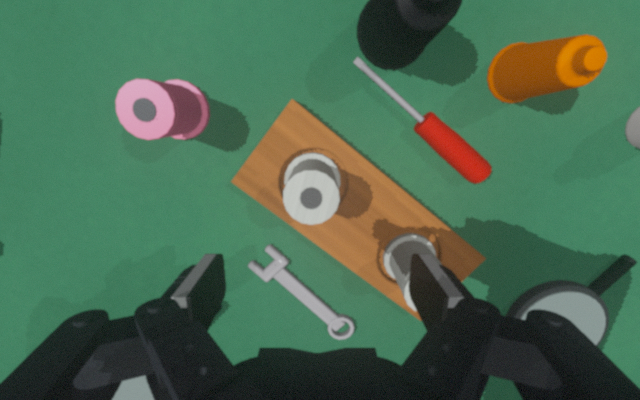

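```bash
python3 - <<'E'
from h import *
st=dict(tool_pos=np.array([0.58725323, 0.16453798, 0.25459512]),tool_rot=np.array([-0.57853266,  0.58019011, -0.40590652,  0.40486949]))
print(wz((311,197),.082,st))
E
```

```text
[0.58915102 0.17012453 0.082     ]
```

carry_out --rows '[[[0,0,0,0.05,0.12,-0.7,85],[0,0,0,0,0,-0.7,85],[0,0,0,0,0,-0.5,85],[0,0,0,0,0,0,85],[0,0,0,0,0,0,85]]]'

```text
time: 2.85
tool_pos: [0.5897, 0.1683, 0.1809]
tool_rot: [0.579, -0.579, 0.406, -0.406]
contact_force: [0.2, -0.7, -0.1]
gripper_width: 0.995
```

carry_out --rows '[[[0,0,0,0,0.03,-0.6,85],[0,0,0,0,0,-0.6,85],[0,0,0,0,0,-0.5,85],[0,0,0,0,0,-0.2,85],[0,0,0,0,0,0,85]]]'

```text
time: 3.35
tool_pos: [0.5897, 0.1703, 0.1044]
tool_rot: [-0.579, 0.579, -0.406, 0.406]
contact_force: [-0.6, 0.0, 1.5]
gripper_width: 0.994
```

carry_out --rows '[[[0,0,0,0,0,0,38],[0,0,0,0,0,0,38],[0,0,0,0,0,0,38],[0,0,0,0,0,0,38],[0,0,0,0,0,0,38]]]'

```text
time: 3.85
tool_pos: [0.5907, 0.171, 0.1059]
tool_rot: [0.58, -0.578, 0.405, -0.406]
contact_force: [-1.0, 0.2, 5.4]
gripper_width: 0.53
```

carry_out --rows '[[[0,0,0,0,0,0,30],[0,0,0,0,0,0,30],[0,0,0,0,0,0,30]]]'

```text
time: 4.15
tool_pos: [0.5907, 0.171, 0.106]
tool_rot: [0.58, -0.578, 0.405, -0.406]
contact_force: [-1.7, 0.3, 6.1]
gripper_width: 0.529
```

```bash
python3 - <<'E'
from h import *
s=state();print(s["tool_pos"],s["contact_force"],s["gripper_width"]*85.4)
f=grab_frame("scene");cv2.imwrite("pics/s3.png",cv2.resize(f[100:300,280:520],None,fx=3,fy=3))
E
```

```text
[0.59069784 0.17101949 0.10595133] [-1.7068516   0.34392935  6.14535478] 45.16625393264404
```

View pics/s3.png

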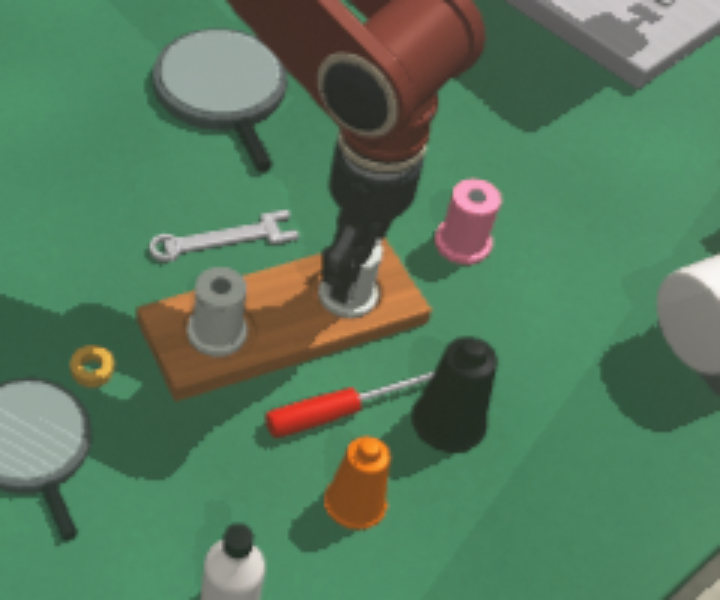

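carry_out --rows '[[[0,0,0,0,0,0.15,30],[0,0,0,0,0,0.25,30],[0,0,0,0,0,0.3,30],[0,0,0,0,0,0.3,30],[0,0,0,0,0,0.1,30]]]'

```text
time: 4.7
tool_pos: [0.5906, 0.1708, 0.1503]
tool_rot: [0.58, -0.578, 0.405, -0.407]
contact_force: [0.1, -0.1, -5.7]
gripper_width: 0.53
```

carry_out --rows '[[[0,0,0,0,0,0,30],[0,0,0,0,0,0,30],[0,0,0,0,0,0,30],[0,0,0,0,0,0,30],[0,0,0,0,0,0,30]]]'

```text
time: 5.2
tool_pos: [0.5893, 0.1706, 0.1473]
tool_rot: [-0.579, 0.579, -0.406, 0.405]
contact_force: [0.3, -0.8, -6.0]
gripper_width: 0.529
```

carry_out --rows '[[[0,0,0,0,0,0,30],[0,0,0,0,0,0,30]]]'

```text
time: 5.4
tool_pos: [0.5896, 0.1707, 0.1478]
tool_rot: [-0.579, 0.579, -0.406, 0.406]
contact_force: [0.3, -0.9, -6.6]
gripper_width: 0.534
```

```bash
python3 - <<'E'
from h import *
s=state();print(s)
f=grab_frame("scene");cv2.imwrite("pics/s4.png",cv2.resize(f[100:300,280:520],None,fx=3,fy=3))
print(state()["contact_force"])
E
```

```text
{'time': 5.4, 'joint_pos': array([1.60560531e-01, 1.69118338e-01, 1.76021460e+00, 6.00733396e-06,
       1.21242255e+00, 1.38257966e+00]), 'joint_vel': array([-0.00032255,  0.00069996, -0.00094461,  0.0015485 , -0.00074565,
       -0.00039987]), 'joint_efforts': array([-1.10755664e-04, -4.42347407e+01, -3.64046466e+01, -1.87876169e-03,
        1.41462314e-02,  2.51304539e-05]), 'tool_pos': array([0.58957165, 0.17065185, 0.1477857 ]), 'tool_rot': array([-0.57913028,  0.57920771, -0.40570665,  0.40562134]), 'contact_force': array([ 0.27242689, -0.85719341, -6.5663407 ]), 'ft_torque': array([ 0.01376213, -0.01573859, -0.00252369]), 'gripper_width': 0.5337131460286642}
[ 0.967861   -0.15672022 -5.27240395]
```

View pics/s4.png

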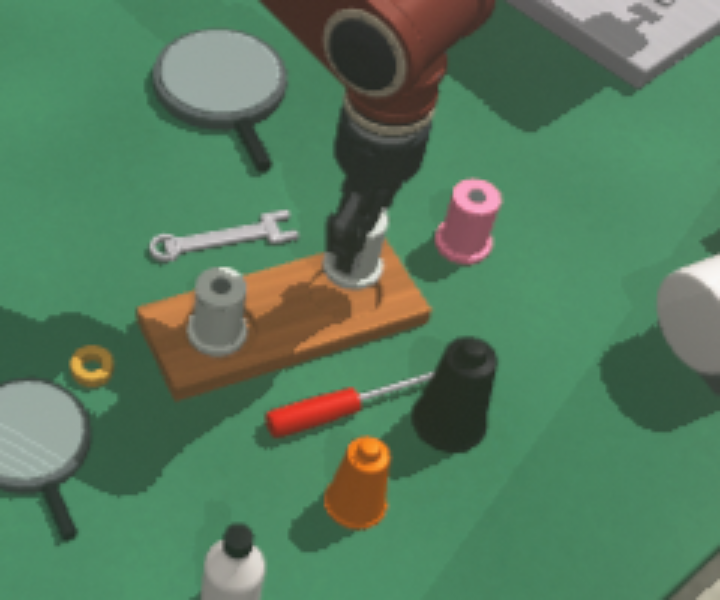

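carry_out --rows '[[[0,0,0,0,0,-0.3,30],[0,0,0,0,0,-0.3,30],[0,0,0,0,0,-0.25,30],[0,0,0,0,0,-0.1,30],[0,0,0,0,0,-0.05,30]]]'

```text
time: 5.95
tool_pos: [0.5889, 0.1705, 0.1064]
tool_rot: [-0.579, 0.58, -0.406, 0.405]
contact_force: [-0.5, 0.0, -6.0]
gripper_width: 0.525
```

carry_out --rows '[[[0,0,0,0,0,-0.05,30],[0,0,0,0,0,0,30],[0,0,0,0,0,0,30]]]'

```text
time: 6.25
tool_pos: [0.59, 0.1707, 0.1064]
tool_rot: [0.58, -0.579, 0.405, -0.406]
contact_force: [0.5, 0.3, -6.1]
gripper_width: 0.527
```

carry_out --rows '[[[0,0,0,0,0,-0.03,30],[0,0,0,0,0,0,30],[0,0,0,0,0,-0.03,30],[0,0,0,0,0,0,30]]]'

```text
time: 6.65
tool_pos: [0.5902, 0.1707, 0.106]
tool_rot: [0.579, -0.579, 0.405, -0.406]
contact_force: [-7.0, -1.7, 8.4]
gripper_width: 0.529
```

carry_out --rows '[[[0,0,0,0,0,0,55],[0,0,0,0,0,0,70],[0,0,0,0,0,0,85],[0,0,0,0,0,0,85],[0,0,0,0,0,0,85]]]'

```text
time: 7.15
tool_pos: [0.5897, 0.1707, 0.1034]
tool_rot: [0.579, -0.579, 0.406, -0.406]
contact_force: [-0.6, 0.8, 0.1]
gripper_width: 0.991
```

carry_out --rows '[[[0,0,0,0,0,0.6,85],[0,0,0,0,0,0.9,85],[0,0,0,0,0,0.9,85],[0,0,0,-0.3,-0.8,0.6,85],[0,0,0,-0.4,-0.8,0,85]]]'

```text
time: 7.65
tool_pos: [0.564, 0.1066, 0.2291]
tool_rot: [0.582, -0.577, 0.402, -0.408]
contact_force: [1.0, 0.4, 0.4]
gripper_width: 0.993
```

carry_out --rows '[[[0,0,0,-0.3,-0.8,0,85],[0,0,0,-0.1,-0.8,0,85],[0,0,0,0,0,0,85],[0,0,0,0,0,0,85]]]'

```text
time: 8.05
tool_pos: [0.5456, 0.0423, 0.2235]
tool_rot: [0.579, -0.579, 0.406, -0.406]
contact_force: [-0.7, 0.2, -0.2]
gripper_width: 0.994
```

```bash
python3 - <<'E'
from h import *
s=state();print(s["tool_pos"],repr(s["tool_rot"]))
f=grab_frame("wrist");cv2.imwrite("pics/w5.png",f)
f=grab_frame("scene");cv2.imwrite("pics/s5.png",cv2.resize(f[100:300,280:520],None,fx=3,fy=3))
E
```

```text
[0.54561697 0.04229497 0.22352856] array([ 0.57905582, -0.5787    ,  0.40608454, -0.40607391])
```

View pics/w5.png

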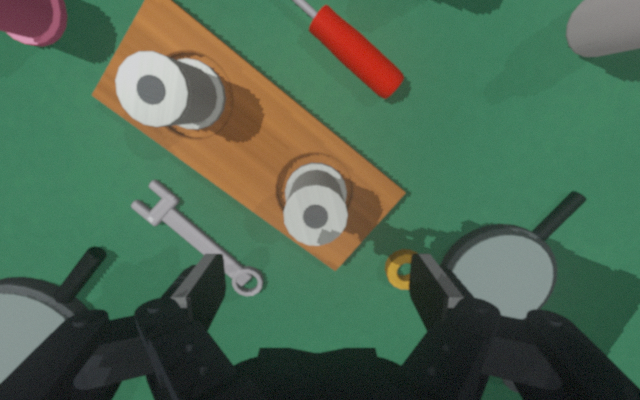

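View pics/s5.png

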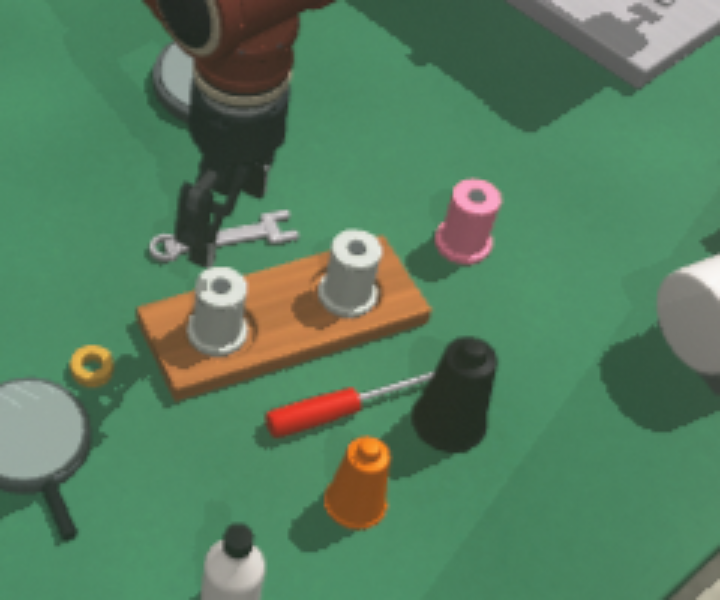

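```bash
python3 - <<'E'
from h import *
st=dict(tool_pos=np.array([0.54561697, 0.04229497, 0.22352856]),tool_rot=np.array([ 0.57905582, -0.5787    ,  0.40608454, -0.40607391]))
print(wz((316,215),.082,st),wz((151.5,88.5),.082,st))
E
```

```text
[0.54495227 0.04264869 0.082     ] [0.58894571 0.169253   0.082     ]
```

carry_out --rows '[[[0,0,0,0,0,-0.6,85],[0,0,0,0,0,-0.8,85],[0,0,0,0,0,-0.8,85],[0,0,0,0,0,-0.5,85],[0,0,0,0,0,-0.2,85]]]'

```text
time: 8.65
tool_pos: [0.5441, 0.0438, 0.1046]
tool_rot: [-0.579, 0.58, -0.407, 0.404]
contact_force: [0.2, 0.0, 0.5]
gripper_width: 0.994
```

carry_out --rows '[[[0,0,0,0,0,-0.08,85],[0,0,0,0,0,0,85],[0,0,0,0,0,0,30],[0,0,0,0,0,0,30],[0,0,0,0,0,0,30]]]'

```text
time: 9.15
tool_pos: [0.5465, 0.0428, 0.1059]
tool_rot: [0.58, -0.579, 0.405, -0.406]
contact_force: [2.8, 0.0, 0.7]
gripper_width: 0.531
```

carry_out --rows '[[[0,0,0,0,0,0,30],[0,0,0,0,0,0,30],[0,0,0,0,0,0,30],[0,0,0,0,0,0,30],[0,0,0,0,0,0,30]]]'

```text
time: 9.65
tool_pos: [0.5466, 0.0427, 0.1059]
tool_rot: [0.58, -0.579, 0.405, -0.406]
contact_force: [-0.7, 1.0, 5.9]
gripper_width: 0.53
```

carry_out --rows '[[[0,0,0,0,0,0.15,30],[0,0,0,0,0,0.25,30],[0,0,0,0,0,0.3,30],[0,0,0,0,0,0.3,30],[0,0,0,0,0,0.1,30]]]'

```text
time: 10.15
tool_pos: [0.5466, 0.0426, 0.1507]
tool_rot: [0.58, -0.579, 0.405, -0.407]
contact_force: [0.1, 0.4, -2.3]
gripper_width: 0.532
```

carry_out --rows '[[[0,0,0,0,0,0,30],[0,0,0,0,0,0,30],[0,0,0,0,0,0,30],[0,0,0,0,0,0,30],[0,0,0,0,0,0,30]]]'

```text
time: 10.65
tool_pos: [0.5453, 0.0427, 0.1478]
tool_rot: [-0.579, 0.579, -0.406, 0.405]
contact_force: [0.7, -0.5, -2.4]
gripper_width: 0.529
```

carry_out --rows '[[[0,0,0,0.05,0.05,0,30],[0,0,0,0,0,0,30],[0,0,0,0,0,0,30]]]'

```text
time: 10.95
tool_pos: [0.5477, 0.0447, 0.1483]
tool_rot: [-0.579, 0.579, -0.406, 0.406]
contact_force: [-1.0, -0.6, -2.3]
gripper_width: 0.527
```

```bash
python3 - <<'E'
from h import *
s=state();print(s["tool_pos"],s["contact_force"],s["joint_efforts"][:3])
f=grab_frame("scene");cv2.imwrite("pics/s6.png",cv2.resize(f[100:300,280:520],None,fx=3,fy=3))
E
```

```text
[0.5476611  0.04474489 0.14825694] [-1.01261695 -0.6027426  -2.33862048] [ 2.32566905e-02 -3.52582276e+01 -3.42532432e+01]
```

View pics/s6.png

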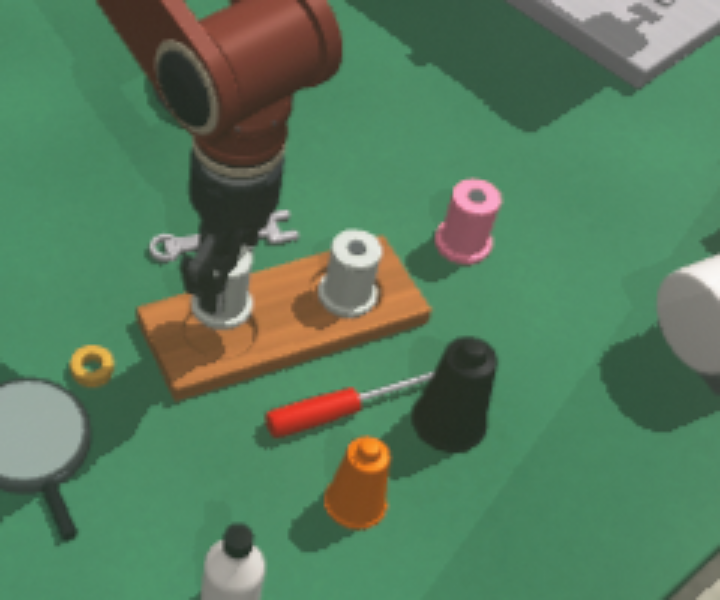

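```bash
python3 - <<'E'
from h import *
print(proj("scene",(.5477,.0454,.02)),[(np.array(proj("scene",(.5477+.034*np.cos(a),.0454+.034*np.sin(a),.02)))-[280,100])*3 for a in np.arange(0,6.2,np.pi/4)])
E
```

```text
[353.49228075 209.20196946] [array([244.91057331, 350.64759992]), array([256.93040725, 330.77404319]), array([247.53945788, 309.52614836]), array([222.72401064, 299.0790656 ]), array([196.66828968, 305.15377764]), array([184.1477415 , 324.44859063]), array([192.83762999, 346.07087616]), array([218.15372993, 357.09682709])]
```

carry_out --rows '[[[0,0,0,0,0,-0.3,30],[0,0,0,0,0,-0.3,30],[0,0,0,0,0,-0.25,30],[0,0,0,0,0,-0.15,30],[0,0,0,0,0,-0.04,30]]]'

```text
time: 11.5
tool_pos: [0.547, 0.0447, 0.106]
tool_rot: [-0.579, 0.58, -0.407, 0.405]
contact_force: [-6.4, 1.0, 7.3]
gripper_width: 0.532
```

carry_out --rows '[[[0,0,0,0,0,0,30],[0,0,0,0,0,-0.03,30],[0,0,0,0,0,0,30]]]'

```text
time: 11.8
tool_pos: [0.5479, 0.0446, 0.1059]
tool_rot: [0.579, -0.579, 0.405, -0.406]
contact_force: [-0.9, -0.7, 2.0]
gripper_width: 0.528
```

carry_out --rows '[[[0,0,0,0,0,0,55],[0,0,0,0,0,0,70],[0,0,0,0,0,0,85],[0,0,0,0,0,0,85],[0,0,0,0,0,0,85]]]'

```text
time: 12.3
tool_pos: [0.5476, 0.0446, 0.1055]
tool_rot: [0.579, -0.579, 0.406, -0.406]
contact_force: [0.0, -0.7, 0.1]
gripper_width: 0.995
```

carry_out --rows '[[[0,0,0,0,0,0.6,85],[0,0,0,0,0,0.9,85],[0,0,0,0,0,0.9,85],[0,0,0,0.3,0.8,0.6,85],[0,0,0,0.3,0.8,0,85]]]'

```text
time: 12.8
tool_pos: [0.5743, 0.109, 0.2313]
tool_rot: [0.581, -0.577, 0.404, -0.409]
contact_force: [1.2, -0.3, -0.1]
gripper_width: 0.995
```

carry_out --rows '[[[0,0,0,0.3,0.8,0,85],[0,0,0,0.1,0.7,0,85],[0,0,0,0,0,0,85],[0,0,0,0,0,0,85]]]'

```text
time: 13.2
tool_pos: [0.5874, 0.1689, 0.2252]
tool_rot: [-0.579, 0.58, -0.405, 0.405]
contact_force: [-0.3, -0.3, 0.5]
gripper_width: 0.989
```

```bash
python3 - <<'E'
from h import *
s=state();print(s["tool_pos"],s["contact_force"])
f=grab_frame("wrist");cv2.imwrite("pics/w7.png",f)
f=grab_frame("scene");cv2.imwrite("pics/s7.png",cv2.resize(f[100:300,280:520],None,fx=3,fy=3))
print(wz((312,214),.082,s))
E
```

```text
[0.58743709 0.16885876 0.22521183] [-0.31305639 -0.32839702  0.46611662]
[0.58586188 0.17181147 0.082     ]
```

View pics/w7.png

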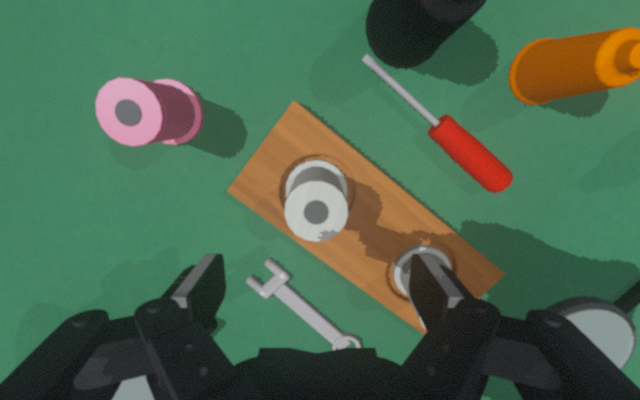

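View pics/s7.png

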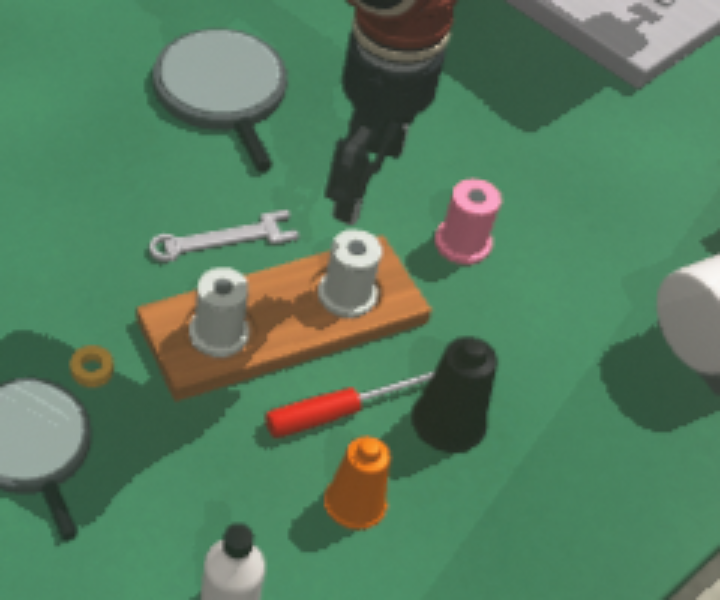

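carry_out --rows '[[[0,0,0,0.03,0.02,-0.6,85],[0,0,0,0,0,-0.8,85],[0,0,0,0,0,-0.8,85],[0,0,0,0,0,-0.5,85],[0,0,0,0,0,-0.25,85]]]'

```text
time: 13.8
tool_pos: [0.5873, 0.168, 0.1048]
tool_rot: [-0.578, 0.58, -0.407, 0.405]
contact_force: [-1.0, -0.2, -0.2]
gripper_width: 0.994
```

carry_out --rows '[[[0,0,0,0,0,-0.06,85],[0,0,0,0,0,0,85],[0,0,0,0,0,0,30],[0,0,0,0,0,0,30],[0,0,0,0,0,0,30]]]'

```text
time: 14.3
tool_pos: [0.5895, 0.17, 0.1068]
tool_rot: [0.58, -0.578, 0.406, -0.406]
contact_force: [1.6, -0.8, -1.6]
gripper_width: 0.533
```

carry_out --rows '[[[0,0,0,0,0,0,30],[0,0,0,0,0,0,30],[0,0,0,0,0,0,30],[0,0,0,0,0,0,30],[0,0,0,0,0,0,30]]]'

```text
time: 14.8
tool_pos: [0.5896, 0.17, 0.1068]
tool_rot: [0.58, -0.578, 0.405, -0.406]
contact_force: [-2.1, 1.2, 5.5]
gripper_width: 0.531
```

carry_out --rows '[[[0,0,0,0,0,0.2,30],[0,0,0,0,0,0.4,30],[0,0,0,0,0,0.6,30],[0,0,0,0,0,0.7,30],[0,0,0,0,0,0.7,30]]]'

```text
time: 15.3
tool_pos: [0.5879, 0.1692, 0.2095]
tool_rot: [-0.579, 0.58, -0.406, 0.405]
contact_force: [0.1, 0.4, -5.0]
gripper_width: 0.531
```

carry_out --rows '[[[0,0,0,0,0,0.5,30],[0,0,0,0,0,0.3,30],[0,0,0,0,0,0.1,30],[0,0,0,0,0,0,30],[0,0,0,0,0,0,30]]]'

```text
time: 15.8
tool_pos: [0.588, 0.1693, 0.2432]
tool_rot: [-0.578, 0.58, -0.406, 0.405]
contact_force: [-0.3, -0.3, -5.8]
gripper_width: 0.527
```

carry_out --rows '[[[0,0,0,-0.05,-0.2,0,30],[0,0,0,-0.1,-0.4,0,30],[0,0,0,-0.1,-0.6,0,30],[0,0,0,-0.15,-0.7,0,30],[0,0,0,-0.15,-0.7,0,30]]]'

```text
time: 16.3
tool_pos: [0.5659, 0.0635, 0.2445]
tool_rot: [-0.579, 0.58, -0.406, 0.405]
contact_force: [0.2, -0.5, -5.8]
gripper_width: 0.53
```

carry_out --rows '[[[0,0,0,-0.15,-0.7,0,30],[0,0,0,-0.15,-0.7,0,30],[0,0,0,-0.15,-0.7,0,30],[0,0,0,-0.15,-0.7,0,30],[0,0,0,-0.15,-0.7,0,30]]]'

```text
time: 16.8
tool_pos: [0.5355, -0.0766, 0.2446]
tool_rot: [-0.579, 0.579, -0.406, 0.406]
contact_force: [0.8, 0.5, -5.8]
gripper_width: 0.529
```

carry_out --rows '[[[0,0,0,-0.15,-0.7,0,30],[0,0,0,-0.1,-0.6,0,30],[0,0,0,-0.1,-0.4,0,30],[0,0,0,-0.05,-0.2,0,30],[0,0,0,0,0,0,30]]]'

```text
time: 17.3
tool_pos: [0.52, -0.1517, 0.2447]
tool_rot: [-0.579, 0.579, -0.407, 0.406]
contact_force: [-0.0, -0.3, -6.4]
gripper_width: 0.533
```

```bash
python3 - <<'E'
from h import *
s=state();print(s["tool_pos"],s["contact_force"],s["gripper_width"],np.array([.522,-.159,.161])-s["tool_pos"])
E
```

```text
[ 0.51997715 -0.1517354   0.24474841] [-0.01820491 -0.28443699 -6.40237046] 0.5326773131786063 [ 0.00202285 -0.0072646  -0.08374841]
```

carry_out --rows '[[[0,0,0,0.05,-0.18,-0.3,30],[0,0,0,0,0,-0.5,30],[0,0,0,0,0,-0.5,30],[0,0,0,0,0,-0.5,30],[0,0,0,0,0,-0.25,30]]]'

```text
time: 17.8
tool_pos: [0.5216, -0.1566, 0.1598]
tool_rot: [-0.579, 0.58, -0.407, 0.404]
contact_force: [0.7, 0.1, -6.1]
gripper_width: 0.528
```

carry_out --rows '[[[0,0,0,0,0,0,30],[0,0,0,0,0,0,30],[0,0,0,0,0,0,30],[0,0,0,0,0,0,30],[0,0,0,0,0,0,30]]]'

```text
time: 18.3
tool_pos: [0.5233, -0.1579, 0.1641]
tool_rot: [0.579, -0.579, 0.405, -0.406]
contact_force: [0.3, 0.1, -6.0]
gripper_width: 0.526
```

```bash
python3 - <<'E'
from h import *
f=grab_frame("scene");cv2.imwrite("pics/s8.png",cv2.resize(f[100:300,200:460],None,fx=3,fy=3))
f=grab_frame("top");cv2.imwrite("pics/t8.png",f)
s=state();print(s["tool_pos"],s["contact_force"],s["gripper_width"],abs(s["joint_vel"]).max())
E
```

```text
[ 0.52300135 -0.15786954  0.16362706] [-0.39813487 -1.07636682 -6.12023954] 0.5315743452713493 0.005008980401268458
```

View pics/s8.png

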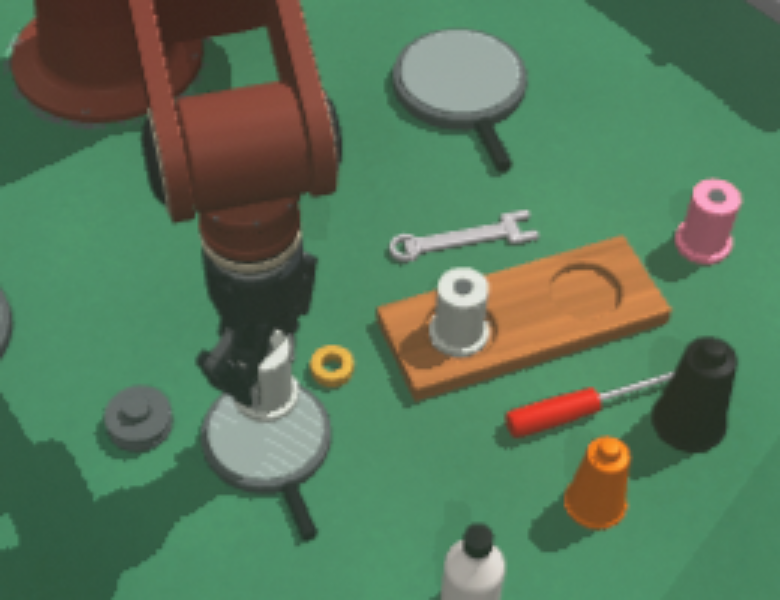

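View pics/t8.png

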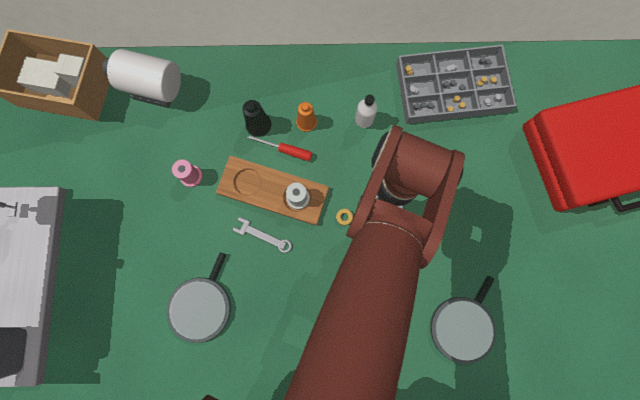

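```bash
python3 - <<'E'
from h import *
for p in((.523,-.158,.069),(.523,-.158,.077),(.5477,.0454,.02),(.548,.0446,.082)): print((proj("scene",p)-[200,100])*3)
print(proj("top",(.548,.0446,.082)))
job_done()
E
```

```text
[266.04358898 394.54428581]
[265.52763247 389.26840512]
[460.47684226 327.60590839]
[464.08115428 286.80837982]
[295.55970929 191.83386613]
the job is handed in; nothing more can be done
```

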